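# Tip a block into the stop channel and flip the hold-down over it

## Robot

A 7-joint arm with a two-finger parallel gripper is mounted at the origin on the work surface; the furniture and walls round the work are solid. World frame = base frame: x ahead of the robot, y to its left, z up, the work surface at z = 0. Lengths are in mm, angles in rad, forces in N, time in s.
With the tool pointing down it reaches from about 425 to 1025 mm from the base axis. Payload 3.6 kg.
Tool frame: the origin (TCP) lies at the very end of the fingers, on their centre line; the grasp point (between the pads) lies 19 mm behind it; z points along the fingers, y is the line along which they close (so a half turn about z gives the same grasp; the last joint's range is limited). The gripper opens to 85 mm and grips with 20 to 120 N. Pads are 22 mm wide; open, the fingers measure 114 mm over their backs; the gripper's body (76 mm by 85 mm) begins 54 mm behind the grasp point. The pads swing forward as they close: fully open they stand 13 mm farther back than shut.
Start: joints at [-0.093, 0.591, 0.048, 1.609, -0.033, 0.943, -0.034], TCP at [725.003, 0.003, 231.302] pointing down, gripper open.
Joint ranges: [-2.69, 2.69], [-0.47, 2.24], [-1.27, 1.36], [0.19, 2.51], [-1.53, 4.68], [0.08, 2.07], [-3.09, 3.09]. Speed limits (rad/s): [2.57, 2.57, 3.14, 3.14, 3.14, 3.14, 3.14].

## Interface

Orientations are given as [roll, pitch, yaw] about the fixed x, y, z axes, in that order (R = Rz(yaw) Ry(pitch) Rx(roll)).
In Python, from cell import state, imaging, sign_off gives the robot as it stands.
- The arm moves only by the tool drive_tool, never from a script. Its argument "series" is a list of rows, each a list of 7 numbers: the turn, a rotation vector about the world's x, y, z in degrees, then the shift along the world's x, y, z in cm, then the closure in counts, from 0 (fully open) to 255 (shut). In form: [[ax, ay, az, x, y, z, fingers], ...]. A call has exactly 10 rows; each row shifts and turns the commanded pose from where the row before left it; what a row does not reach is not made up. A row lasts 1/8 s, in which the tool goes at most 62.5 mm and 10.7 degrees, less where a joint would pass 70% of its speed; a pose out of reach is approached as far as the arm can. A call is refused whole if a number of a shift passes 6.25 or a number of a turn 10.7, either way. A call with a gripper value outside its range is refused whole. The fingers move at their own pace and stop on an object; "newtons" is the grip in N (left out, the last holds). Time passes only in rows, so rows that do not move let the fingers close, or fill a call up. It gives the time, the measured TCP pose, the force, the opening and the grip force at its end, in the units of the state.
- state(): the state, without advancing time (a new reading comes with each control period).
- imaging.read_camera(name): name is "scene" or "side" or "wrist"; returns the picture (384x512x3 uint8, red, green, blue); there is no depth.
- imaging.get_calibration(name): a dict with "vfov" (degrees; the focal length in pixels is half the picture's height over the tangent of half this angle, whatever the lens; pixels are square), "cx", "cy" (the principal point, pixels), "distortion" ([k1, k2, p1, p2, k3] as OpenCV has them; the pictures are not rectified), "rvec" (rotation vector, rad) and "tvec" (3), from world to camera coordinates, as OpenCV has them. Camera axes: x right, y down, z forward; pixel columns grow to the right and rows downward; lengths in mm; the calibration is good to about 2 mm. A picture is of the moment at which its call begins: read the wrist's pose just before it. get_calibration takes no time and is no camera call; for the wrist camera it gives the pose at the moment of the call.
- sign_off(): hands the job in; it is judged then, once.
The state is a dict: "time_s": time; "joints": joint angles; "dq": joint speeds; "tau": joint torques, N m; "eef_pos": TCP position; "orientation": TCP orientation; "contact_force": force on the tool from outside, world axes, zero at the start; "wrist_torque": the same for the moment, N m; "finger_gap": finger opening in mm; "grip_force": force on a finger pad.
Only numpy, scipy, OpenCV 4.12 (cv2) and the standard library are available. Lean on these libraries where they do the work, as an engineer would, in place of code of your own. Each camera call takes 0.05 s, during which the arm holds its last target. There are 200 camera calls.

## Task

The dark walnut block stands on end in the wooden stop channel. Push it over so that it lies flat in the channel, then push it along until it is fully home against the end stop, and finally push the hinged metal hold-down over and down until its pad rests on the block. Only push, with the fingertips or the outside of the fingers: take nothing between the fingers, lift nothing, and leave the other things on the bench where they are.

Things in the scene. Friction and masses are not known exactly. Their poses are not given: they have to be found in the camera images.
- channel: Plywood stop channel fixed to the bench; origin at bench level on its middle line; x along the channel to the end stop (away from the robot), y left, z up. Base x -120 to 140, y -60 to 60 mm; channel floor 15 mm high. Rails at y = +-27 to +-39 mm, tops 29 mm high. Hold-down's bracket outside the right rail, x 53 to 97, y -40 to -58 mm, top 60 mm high.
- stop_face (a point): Centre of the end stop's face that looks along the channel, at channel x = 115 mm, y = 0, 31 mm above the bench; axes as the channel. The wooden stop is 20 mm thick, 84 mm wide, its top 47 mm high.
- block_center (a point): Centre of the loose walnut block, 120 (its x) x 45 (y) x 28 mm (z), about 0.1 kg. Starts on end between the rails by the channel's open end, x up, z towards the robot: centre 75 mm, top 135 mm above the bench. Tipped over towards the stop it lies on its wide face, x along the channel, z up: centre 29 mm, top 43 mm above the bench. Home: its centre is 60 mm short of the stop's face.
- hold_down (a joint): Angle (rad) of the hold-down, a metal bar 66 mm long, 22 wide, 8 thick with a rubber pad beneath. 0: level across the channel, its end at channel y = 21 mm, its pad (at y = 0) on the lying block; pi/2: upright; about 2 (start): folded back to the right, outside the channel. A stiff hinge (0.03 N m) keeps it at any angle: it does not fall shut and must be pushed all the way down.
- hold_down_hinge (a point): Middle of the hold-down's hinge axis, which runs along the channel's x axis, at channel x = 75 mm, y = -45 mm, 52 mm above the bench; axes as the channel.
- hold_down_end (a point): Middle of the free end of the hold-down bar, 66 mm from its hinge.
- post_center (a point): Centre of a loose pale wooden offcut, 110 x 30 x 30 mm, standing on end on the bench to the right: leave alone.
- sander: Loose cork sanding block, 116 x 64 x 32 mm, lying on the bench to the right; origin at the centre of its underside: leave alone.
- tape: Loose roll of masking tape, 104 mm across and 25 mm high, lying on the bench to the left; origin at the centre of its underside: leave alone.

How it is judged:
By the outcome, as a careful person would: the job done as asked, in the order asked, and still so for the second after the job is handed in, with the robot touching nothing.
It also fails if it takes over 51 s, if anything falls off the work surface, if the arm or the gripper's body presses on something with over 40 N, if the wrist force passes 120 N, or if a joint passes its speed limit or range.

## Working session

There is one attempt and no reset: what is moved stays moved. The work goes in short steps, Python scripts to look and compute and a tool call to move; the robot and the scene stay as the last step left them, time stands still between calls to the robot, and variables do not carry over. Pictures are saved under pics/ and viewed, at most 10 in all, crops included, and the job is handed in when it is done.

Besides the shell and the picture viewer there is one more tool, called after "Request:" by a JSON object that holds its "fn" and its "kwargs", one argument or row to a line. drive_tool: Moves the arm, as the interface text tells. Its arguments: {"type":"object","properties":{"series":{"type":"array"},"newtons":{"type":"number"}},"required":["series"]}

```bash
mkdir -p pics
python3 - <<'E'
from cell import state, imaging
import cv2
for n in("scene","side"):
    im=imaging.read_camera(n); cv2.imwrite(f"pics/{n}0.png",cv2.resize(im[:,:,::-1],(800,600),interpolation=cv2.INTER_CUBIC))
    print(imaging.get_calibration(n))
print(state())
E
```

```text
{'vfov': 44.880964901937595, 'cx': 254.66883907351436, 'cy': 186.1229183579796, 'distortion': array([-0.14869023,  0.        ,  0.        ,  0.        ,  0.        ]), 'rvec': array([ 2.24399835, -0.61758843,  0.24530681]), 'tvec': array([-476.06117437,  305.53064035,  964.80702279])}
{'vfov': 57.42475024930387, 'cx': 253.56477904567635, 'cy': 193.26168524187446, 'distortion': array([-0.00696999,  0.        ,  0.        ,  0.        ,  0.        ]), 'rvec': array([ 0.47222478, -2.7328669 ,  1.20548203]), 'tvec': array([ 579.03890856,  137.49717738, 1051.3477695 ])}
{'time_s': 0.1, 'joints': array([-0.0935049 ,  0.59205138,  0.04829295,  1.60971042, -0.03327335,
        0.94270391, -0.03372788]), 'dq': array([ 0.00166027, -0.0034307 , -0.000656  , -0.00278108,  0.00054897,
        0.00029346,  0.00034436]), 'tau': array([ 4.48489009e-03, -5.50000584e+01,  1.55277103e+00, -1.98825985e+01,
        9.68024513e-03,  3.83386548e-03,  2.66350116e-05]), 'eef_pos': array([7.24242834e+02, 1.32075167e-02, 2.30231512e+02]), 'orientation': array([-3.13952781e+00,  1.32167309e-04,  1.57087845e+00]), 'contact_force': array([-0.42602326, -0.68189409, -0.1568693 ]), 'wrist_torque': array([0.01126955, 0.04562857, 0.0104557 ]), 'grip_force': 0.0, 'finger_gap': 85.68925515334568}
```

View pics/scene0.png

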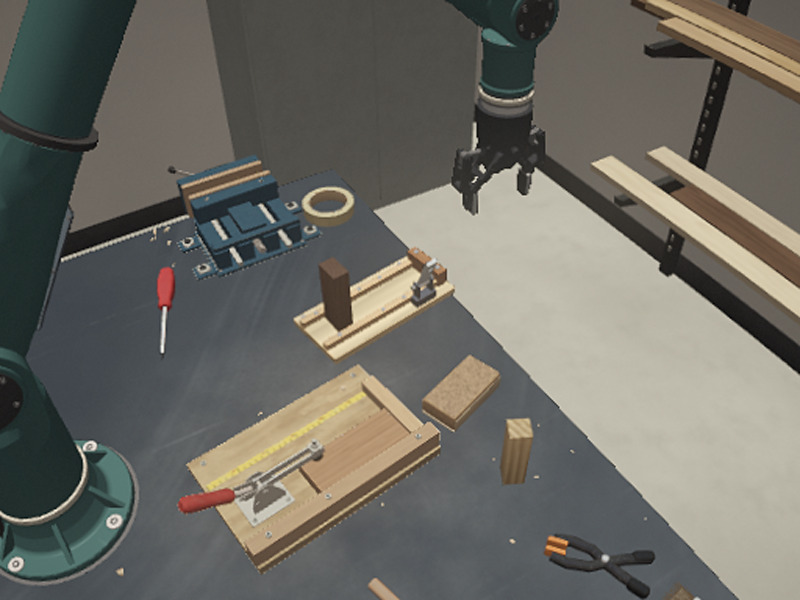

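View pics/side0.png

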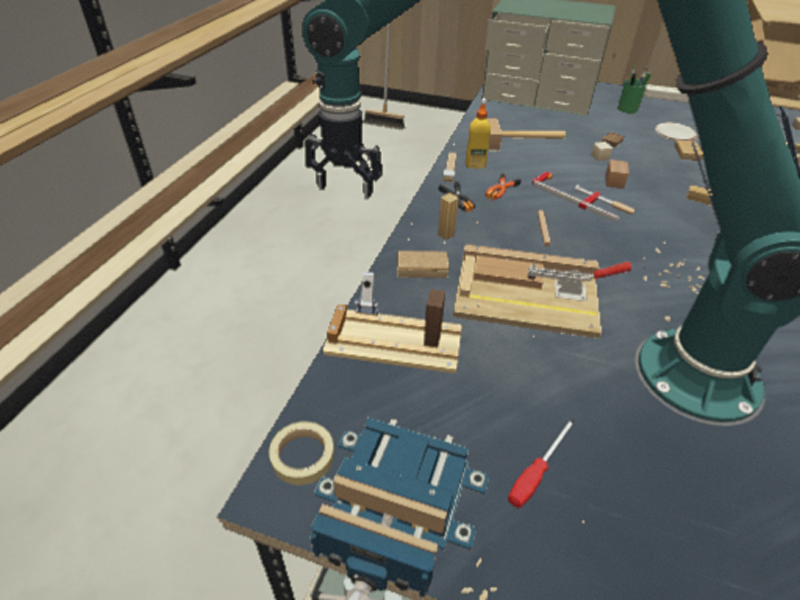

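The scene view shows the channel at about (295–455, 250–360) with the block standing at (337, 295) and the hold-down at (425, 280). In the side view it is at (325–460, 300–370), with the block at (435, 318). I'll enlarge both.

Run:
```python
import cv2
from cell import imaging
a=imaging.read_camera("scene")[145:240,180:310,::-1]; b=imaging.read_camera("side")[165:245,200:305,::-1]
cv2.imwrite("pics/a.png",cv2.resize(a,None,fx=6,fy=6,interpolation=cv2.INTER_CUBIC))
cv2.imwrite("pics/b.png",cv2.resize(b,None,fx=7,fy=7,interpolation=cv2.INTER_CUBIC))
```

```text
(no output)
```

View pics/a.png

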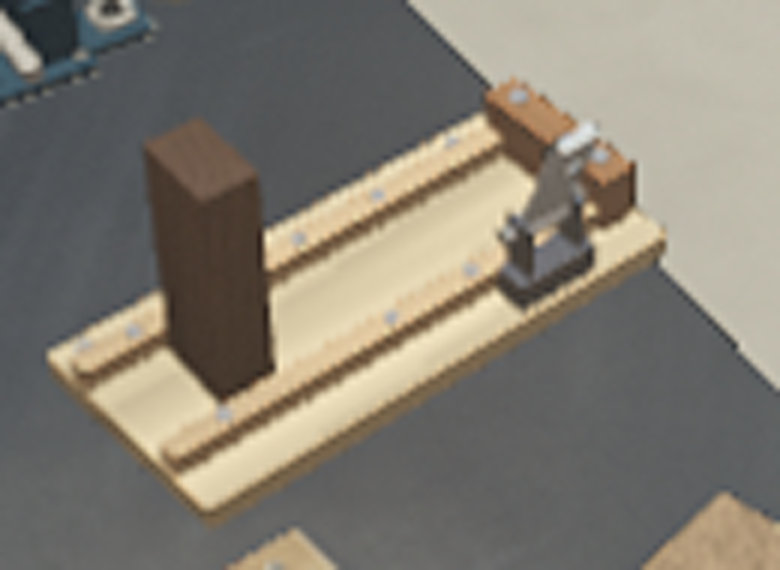

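View pics/b.png

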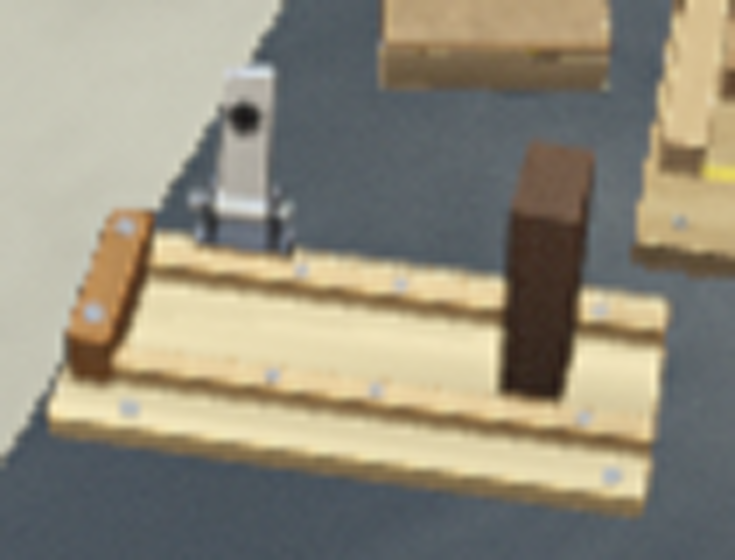

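The crops show the base, stop and block corners clearly, for example the scene block top at (145,147), (198,118), (258,178), (205,200) and the side block top at (512,212), (580,222), (595,152), (533,143). I'll fit the poses from these.

```bash
cat > h.py <<'E'
import numpy as np, cv2
from cell import state, imaging
from scipy.optimize import least_squares
def proj(n,P,c=None):
    c=c or imaging.get_calibration(n); f=192/np.tan(np.radians(c['vfov'])/2)
    K=np.array([[f,0,c['cx']],[0,f,c['cy']],[0,0,1]])
    return cv2.projectPoints(np.array(P,float).reshape(-1,3),c['rvec'],c['tvec'],K,c['distortion'])[0][:,0]
def W(p,L):
    L=np.array(L,float); c,s=np.cos(p[2]),np.sin(p[2])
    return np.c_[p[0]+c*L[:,0]-s*L[:,1],p[1]+s*L[:,0]+c*L[:,1],L[:,2]]
E
python3 - <<'E'
from h import *
u=lambda a,s,o:(np.array(a,float)+.5)/s-.5+o
A=lambda a:u(a,6,(180,145)); B=lambda a:u(a,7,(200,165))
ch={'scene':([(-120,-60,15),(-120,60,15),(140,-60,15),(115,42,47),(135,42,47),(135,-42,47)],A([(210,512),(50,353),(664,240),(487,100),(514,79),(635,165)])),
'side':([(-120,60,15),(140,60,15),(135,42,47),(115,42,47),(115,-42,47),(135,-42,47)],B([(641,502),(50,423),(70,338),(112,345),(155,213),(112,210)]))}
bl={'scene':([(-14,22.5,135),(14,22.5,135),(14,-22.5,135),(-14,-22.5,135),(-14,-22.5,15),(14,-22.5,15)],A([(145,147),(198,118),(258,178),(205,200),(227,400),(273,370)])),
'side':([(14,22.5,135),(-14,22.5,135),(-14,-22.5,135),(14,-22.5,135),(14,22.5,15),(-14,22.5,15)],B([(512,212),(580,222),(595,152),(533,143),(503,392),(565,398)]))}
cal={n:imaging.get_calibration(n) for n in('scene','side')}
R=[]
for d,p0 in((ch,(650,100,.2)),(bl,(580,90,.2))):
    f=lambda p:np.concatenate([(proj(n,W(p,L),cal[n])-q).ravel() for n,(L,q) in d.items()])
    r=least_squares(f,p0,loss='soft_l1'); R.append(r.x); print(r.x.round(3),np.degrees(r.x[2]),abs(f(r.x)).round(1))
c=R[0]; d=R[1][:2]-c[:2]; k,s=np.cos(c[2]),np.sin(c[2])
print("block in channel",d@[k,s],d@[-s,k])
# hold-down angle: end corners in side
q=B([(228,70),(272,70)])
g=lambda a:(proj('side',W(c,[(75+11,-45+66*np.cos(a[0]),52+66*np.sin(a[0])),(75-11,-45+66*np.cos(a[0]),52+66*np.sin(a[0]))]),cal['side'])-q).ravel()
r=least_squares(g,[2.]);print(r.x,r.fun)
print(W(c,[(x,0,15) for x in(-120,-110,-75,55,115)]+[(75,-45,52)]).round(1))
E
```

```text
[566.839 120.115   6.449] 369.52019063054104 [0.9 0.1 1.2 0.7 0.5 1.  1.3 0.9 0.4 0.4 0.2 0.1 0.8 0.6 0.6 1.3 1.  0.6
 0.6 0.7 0.1 0.6 0.1 0.9]
[501.699 111.363  -6.132] -351.3623318653225 [1.  0.2 0.5 0.2 0.2 0.6 0.4 0.7 0.3 2.4 0.8 2.4 0.2 0.1 0.  0.2 0.2 0.6
 0.9 0.6 1.  3.2 0.8 3.7]
block in channel -65.6909805737806 2.1422852981192433
[1.9206345] [-0.37953702 -0.45354936  0.34285017  0.4070533 ]
[[448.5 100.3  15. ]
 [458.4 101.9  15. ]
 [492.9 107.7  15. ]
 [621.1 129.2  15. ]
 [680.3 139.1  15. ]
 [648.2  88.1  52. ]]
```

Request:
{"fn": "drive_tool", "kwargs": {
  "series": [
    [0,0,1.9,-3.2,1.2,0,255],
    [0,0,1.9,-3.2,1.3,0,255],
    [0,0,1.9,-3.3,1.3,0,255],
    [0,0,1.9,-3.3,1.3,0,255],
    [0,0,1.9,-3.3,1.3,0,255],
    [0,0,0,-3.3,1.3,0,255],
    [0,0,0,-3.3,1.3,0,255],
    [0,0,0,-3.2,1.3,0,255],
    [0,0,0,0,0,0,255],
    [0,0,0,0,0,0,255]
  ]
}}

```text
time_s: 1.45
eef_pos: [464.8, 103.0, 231.6]
orientation: [3.14, 0.0, 1.737]
contact_force: [1.2, 0.6, -0.0]
finger_gap: -0.1
grip_force: 0.0
```

```bash
cat >> h.py <<'E'
C=(566.8,120.1,np.radians(9.52))
def rep():
    s=state(); p=s['eef_pos']; d=p[:2]-C[:2]; k,w=np.cos(C[2]),np.sin(C[2])
    print('t',round(s['time_s'],2),'tcp',p.round(1),'ori',s['orientation'].round(3),'chan',(d@[k,w]).round(1),(d@[-w,k]).round(1),'F',s['contact_force'].round(1),'gap',round(s['finger_gap'],1))
def mv(x,y,z):
    p=state()['eef_pos']; print('shift cm',((W(C,[(x,y,z)])[0]-p)/10).round(2))
E
python3 - <<'E'
from h import *
rep(); mv(-105,0,115)
# post & sander: rough, from views (800x600 px): ray on plane
def ray(n,px,z):
    t=np.array(px)*.64-.18; f=lambda p:proj(n,[(p[0],p[1],z)])[0]-t
    return least_squares(f,(600,0)).x.round(0)
print(ray('scene',(518,425),110),ray('side',(450,197),110),ray('scene',(467,372),32),ray('side',(423,257),32))
E
```

```text
t 1.45 tcp [464.8 103.  231.6] ori [3.14  0.    1.737] chan -103.4 -0.0 F [ 1.2  0.6 -0. ] gap -0.1
shift cm [ -0.16  -0.02 -11.66]
[ 578. -265.] [ 575. -270.] [ 614. -101.] [ 592. -124.]
```

Request:
{"fn": "drive_tool", "kwargs": {
  "series": [
    [0,0,0,-0.2,0,-3,255],
    [0,0,0,0,0,-3,255],
    [0,0,0,0,0,-3,255],
    [0,0,0,0,0,-2.6,255],
    [0,0,0,0,0,0,255],
    [0,0,0,0.5,0.08,0,255],
    [0,0,0,0.6,0.1,0,255],
    [0,0,0,0.6,0.1,0,255],
    [0,0,0,0.6,0.1,0,255],
    [0,0,0,0.6,0.1,0,255]
  ]
}}

```text
time_s: 2.7
eef_pos: [491.6, 107.9, 115.5]
orientation: [3.141, -0.0, 1.737]
contact_force: [0.5, 0.0, 0.9]
finger_gap: 0.3
grip_force: 0.0
```

Run:
```python
from h import *
rep()
```

```text
t 2.7 tcp [491.6 107.9 115.5] ori [ 3.141 -0.     1.737] chan -76.2 0.4 F [0.5 0.  0.9] gap 0.3
```

Request:
{"fn": "drive_tool", "kwargs": {
  "series": [
    [0,0,0,0.5,0.08,0,255],
    [0,0,0,0.5,0.08,0,255],
    [0,0,0,0.4,0.07,0,255],
    [0,0,0,0.4,0.07,0,255],
    [0,0,0,0.4,0.07,0,255],
    [0,0,0,0.3,0.05,0,255],
    [0,0,0,0.3,0.05,0,255],
    [0,0,0,0,0,0,255],
    [0,0,0,0,0,0,255],
    [0,0,0,0,0,0,255]
  ]
}}

```text
time_s: 3.95
eef_pos: [518.8, 112.4, 115.3]
orientation: [-3.141, 0.0, 1.737]
contact_force: [-0.1, 0.8, 0.7]
finger_gap: -0.1
grip_force: 0.0
```

Run:
```python
from h import *
rep()
a=imaging.read_camera("scene")[145:240,180:310,::-1]; b=imaging.read_camera("side")[165:245,200:305,::-1]
o=np.zeros((600,800,3),np.uint8); a=cv2.resize(a,None,fx=4,fy=4);b=cv2.resize(b,None,fx=3.8,fy=3.8)
a=a[:380,:];o[:a.shape[0],:400]=a[:,:400]; o[:b.shape[0],401:800]=b[:,:399]
cv2.imwrite("pics/c.png",o[:390])
```

```text
t 3.95 tcp [518.8 112.4 115.3] ori [-3.141  0.     1.737] chan -48.6 0.4 F [-0.1  0.8  0.7] gap -0.1
```

View pics/c.png

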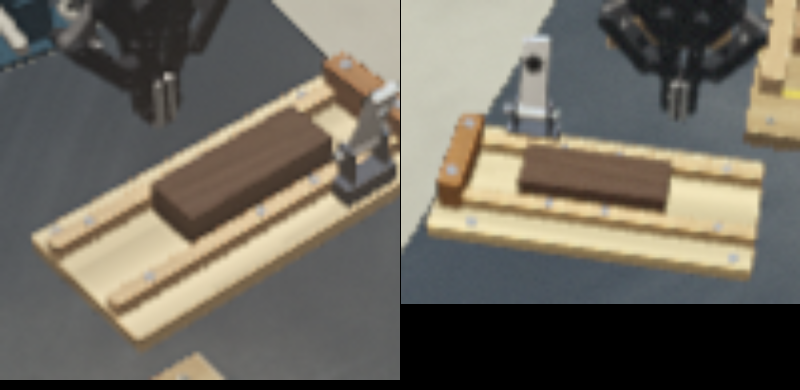

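The block lies flat in the channel, with its near end at about channel x −50. Next I'll back off, lower and push.

Request:
{"fn": "drive_tool", "kwargs": {
  "series": [
    [0,0,0,-2.0,-0.34,0,255],
    [0,0,0,-2.0,-0.34,0,255],
    [0,0,0,0,0,0,255],
    [0,0,0,0,0,-2.5,255],
    [0,0,0,0,0,-2.5,255],
    [0,0,0,0,0,-2.5,255],
    [0,0,0,0,0,-1.7,255],
    [0,0,0,0,0,0,255],
    [0,0,0,0.6,0.1,0,255],
    [0,0,0,0.6,0.1,0,255]
  ]
}}

```text
time_s: 5.3
eef_pos: [492.6, 108.1, 24.1]
orientation: [3.139, -0.0, 1.737]
contact_force: [0.1, 0.4, 0.3]
finger_gap: 0.6
grip_force: 0.0
```

Request:
{"fn": "drive_tool", "kwargs": {
  "series": [
    [0,0,0,0.6,0.1,0,255],
    [0,0,0,0.6,0.1,0,255],
    [0,0,0,0.6,0.1,0,255],
    [0,0,0,0.6,0.1,0,255],
    [0,0,0,0.6,0.1,0,255],
    [0,0,0,0.6,0.1,0,255],
    [0,0,0,0.6,0.1,0,255],
    [0,0,0,0.4,0.07,0,255],
    [0,0,0,0.4,0.07,0,255],
    [0,0,0,0,0,0,255]
  ]
}}

```text
time_s: 6.55
eef_pos: [541.7, 116.3, 23.4]
orientation: [3.14, -0.0, 1.737]
contact_force: [-0.7, 0.7, -1.2]
finger_gap: 0.4
grip_force: 0.0
```

Run:
```python
from h import *
rep()
```

```text
t 6.55 tcp [541.7 116.3  23.4] ori [ 3.14  -0.     1.737] chan -25.4 0.4 F [-0.7  0.7 -1.2] gap 0.4
```

Request:
{"fn": "drive_tool", "kwargs": {
  "series": [
    [0,0,0,0.2,0.03,0,255],
    [0,0,0,0.2,0.03,0,255],
    [0,0,0,0.2,0.03,0,255],
    [0,0,0,0.2,0.04,0,255],
    [0,0,0,0,0,0,255],
    [0,0,0,0,0,0,255],
    [0,0,0,0,0,0,255],
    [0,0,0,0,0,0,255],
    [0,0,0,0,0,0,255],
    [0,0,0,0,0,0,255]
  ]
}}

```text
time_s: 7.8
eef_pos: [549.0, 117.4, 23.3]
orientation: [3.142, -0.0, 1.737]
contact_force: [-0.3, 0.6, -0.6]
finger_gap: 0.1
grip_force: 0.0
```

Request:
{"fn": "drive_tool", "kwargs": {
  "series": [
    [0,0,0,0.2,0.03,0,255],
    [0,0,0,0.2,0.03,0,255],
    [0,0,0,0.1,0.02,0,255],
    [0,0,0,0,0,0,255],
    [0,0,0,0,0,0,255],
    [0,0,0,0,0,0,255],
    [0,0,0,0,0,0,255],
    [0,0,0,0,0,0,255],
    [0,0,0,0,0,0,255],
    [0,0,0,0,0,0,255]
  ]
}}

```text
time_s: 9.05
eef_pos: [549.7, 117.4, 22.9]
orientation: [-3.133, 0.001, 1.737]
contact_force: [-6.1, -1.5, 5.1]
finger_gap: -0.2
grip_force: 3.3
```

Run:
```python
from h import *
rep()
a=imaging.read_camera("scene")[145:240,180:310,::-1]; b=imaging.read_camera("side")[185:235,200:305,::-1]
a=a[5:75,40:130]
o=np.zeros((600,800,3),np.uint8); a=cv2.resize(a,None,fx=4,fy=4,interpolation=2);b=cv2.resize(b,None,fx=6,fy=6,interpolation=2)
o[:a.shape[0],:a.shape[1]]=a; o[290:290+b.shape[0],:b.shape[1]]=b
cv2.imwrite("pics/d.png",o[:,:640])
```

```text
t 9.05 tcp [549.7 117.4  22.9] ori [-3.133e+00  1.000e-03  1.737e+00] chan -17.3 0.2 F [-6.1 -1.5  5.1] gap -0.2
```

View pics/d.png

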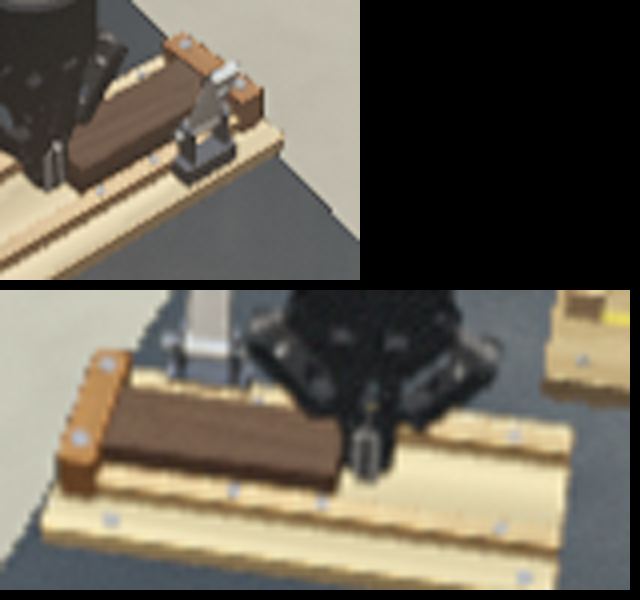

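The block is touching the stop: its far end meets the stop face at about (105, 430) in the side crop, and the force has risen. I'll press a little more firmly to seat it, then back off.

Request:
{"fn": "drive_tool", "kwargs": {
  "series": [
    [0,0,0,0.2,0.03,0,255],
    [0,0,0,0.2,0.03,0,255],
    [0,0,0,0,0,0,255],
    [0,0,0,0,0,0,255],
    [0,0,0,0,0,0,255],
    [0,0,0,0,0,0,255],
    [0,0,0,0,0,0,255],
    [0,0,0,0,0,0,255],
    [0,0,0,0,0,0,255],
    [0,0,0,0,0,0,255]
  ]
}}

```text
time_s: 10.4
eef_pos: [549.7, 117.3, 22.6]
orientation: [-3.125, 0.001, 1.737]
contact_force: [-11.3, -1.0, 9.4]
finger_gap: -0.3
grip_force: 5.9
```

Request:
{"fn": "drive_tool", "kwargs": {
  "series": [
    [0,0,0,-1.8,-0.3,0,255],
    [0,0,0,-1.8,-0.3,0,255],
    [0,0,0,0,0,0,255],
    [0,0,0,0,0,4,255],
    [0,0,0,0,0,4,255],
    [0,0,0,0,0,4,255],
    [0,0,0,0,0,3,255],
    [0,0,0,3.4,-2.3,0,255],
    [0,0,0,3.4,-2.3,0,255],
    [0,0,0,0,0,0,255]
  ]
}}

```text
time_s: 11.65
eef_pos: [594.8, 63.8, 174.2]
orientation: [3.136, 0.002, 1.731]
contact_force: [-0.2, -0.3, -0.3]
finger_gap: -0.0
grip_force: 0.0
```

Request:
{"fn": "drive_tool", "kwargs": {
  "series": [
    [0,0,0,3.4,-2.4,0,255],
    [0,0,0,3.4,-2.4,0,255],
    [0,0,0,0,0,0,255],
    [0,0,0,0,0,0,255],
    [0,0,0,0,0,0,255],
    [0,0,0,0,0,0,255],
    [0,0,0,0,0,0,255],
    [0,0,0,0,0,0,255],
    [0,0,0,0,0,0,255],
    [0,0,0,0,0,0,255]
  ]
}}

```text
time_s: 12.9
eef_pos: [658.0, 18.8, 173.3]
orientation: [-3.142, 0.0, 1.737]
contact_force: [1.0, -0.6, 0.3]
finger_gap: -0.0
grip_force: 0.0
```

Run:
```python
from h import *
rep(); mv(75,-115,95)
a=imaging.read_camera("scene")[125:240,180:310,::-1]; b=imaging.read_camera("side")[165:235,200:305,::-1]
o=np.zeros((460,800,3),np.uint8); a=cv2.resize(a,None,fx=4,fy=4,interpolation=2)[:,-360:];b=cv2.resize(b,None,fx=4.1,fy=4.1,interpolation=2)
o[:a.shape[0],:360]=a; o[:b.shape[0],365:365+b.shape[1]]=b
cv2.imwrite("pics/e.png",o)
# one-sided check of block: predicted corners at home
u=proj('scene',W(C,[(-5,22.5,43),(-5,-22.5,43),(115,22.5,43)])); print((u-[180,125])*4-[160,0])
```

```text
t 12.9 tcp [658.   18.8 173.3] ori [-3.142  0.     1.737] chan 73.2 -115.0 F [ 1.  -0.6  0.3] gap -0.0
shift cm [ 0.18  0.03 -7.83]
[[ 38.1247456  236.47068199]
 [ 80.51576121 271.89321693]
 [176.00588873 159.52190232]]
```

View pics/e.png

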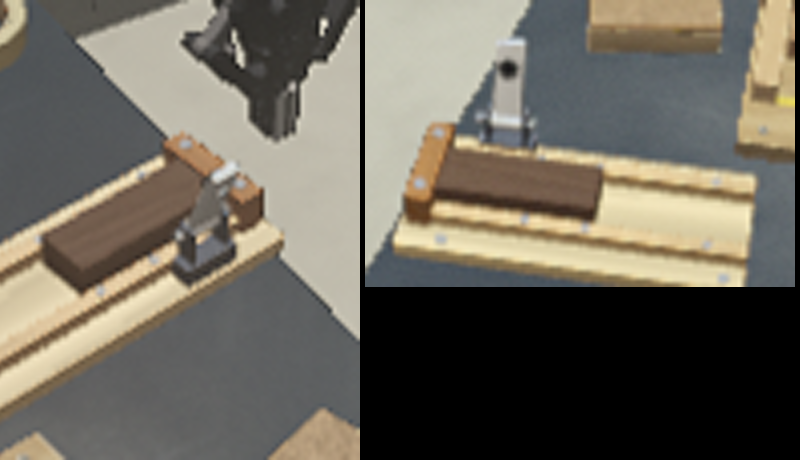

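The block is home: its near-left corner is at (42, 238) against (38, 236) predicted. Next is the hold-down.

Request:
{"fn": "drive_tool", "kwargs": {
  "series": [
    [0,0,0,0.2,0,-2.6,255],
    [0,0,0,0,0,-2.6,255],
    [0,0,0,0,0,-2.5,255],
    [0,0,0,0,0,0,255],
    [0,0,0,-0.16,0.94,0,255],
    [0,0,0,-0.16,0.94,0,255],
    [0,0,0,-0.16,0.94,0,255],
    [0,0,0,-0.16,0.94,0,255],
    [0,0,0,-0.14,0.84,0.1,255],
    [0,0,0,-0.14,0.84,0.2,255]
  ]
}}

```text
time_s: 14.25
eef_pos: [650.5, 73.7, 99.3]
orientation: [-3.141, 0.0, 1.737]
contact_force: [-0.2, -0.4, -0.9]
finger_gap: 0.5
grip_force: 0.3
```

Run:
```python
from h import *
rep(); mv(75,-42,100)
```

```text
t 14.25 tcp [650.5  73.7  99.3] ori [-3.141  0.     1.737] chan 74.9 -59.6 F [-0.2 -0.4 -0.9] gap 0.5
shift cm [-0.28  1.73  0.07]
```

Request:
{"fn": "drive_tool", "kwargs": {
  "series": [
    [0,0,0,-0.14,0.87,0,255],
    [0,0,0,-0.14,0.87,0,255],
    [0,0,0,-0.15,0.88,-0.4,255],
    [0,0,0,-0.15,0.88,-0.5,255],
    [0,0,0,-0.1,0.6,-0.8,255],
    [0,0,0,-0.1,0.6,-0.8,255],
    [0,0,0,-0.05,0.3,-0.7,255],
    [0,0,0,-0.05,0.3,-0.7,255],
    [0,0,0,0,0,0,255],
    [0,0,0,0,0,0,255]
  ]
}}

```text
time_s: 15.5
eef_pos: [642.1, 125.9, 60.3]
orientation: [3.141, 0.0, 1.736]
contact_force: [0.6, 0.4, -0.1]
finger_gap: 0.2
grip_force: 0.0
```

Run:
```python
from h import *
rep(); mv(75,-2,58)
```

```text
t 15.5 tcp [642.1 125.9  60.3] ori [3.141 0.    1.736] chan 75.2 -6.7 F [ 0.6  0.4 -0.1] gap 0.2
shift cm [-0.1   0.46 -0.23]
```

Next, press straight down in small steps.

Request:
{"fn": "drive_tool", "kwargs": {
  "series": [
    [0,0,0,-0.1,0.5,0,255],
    [0,0,0,0,0,-0.15,255],
    [0,0,0,0,0,-0.15,255],
    [0,0,0,0,0,-0.15,255],
    [0,0,0,0,0,-0.15,255],
    [0,0,0,0,0,0,255],
    [0,0,0,0,0,0,255],
    [0,0,0,0,0,0,255],
    [0,0,0,0,0,0,255],
    [0,0,0,0,0,0,255]
  ]
}}

```text
time_s: 16.75
eef_pos: [641.1, 131.2, 56.1]
orientation: [3.142, -0.0, 1.736]
contact_force: [-2.8, -0.1, 11.0]
finger_gap: -0.1
grip_force: 5.7
```

Run:
```python
from h import *
rep()
```

```text
t 16.75 tcp [641.1 131.2  56.1] ori [ 3.142 -0.     1.736] chan 75.1 -1.3 F [-2.8 -0.1 11. ] gap -0.1
```

Solid contact at z = 56, which is the height of the level bar. I'll press slightly more, then lift straight away.

Request:
{"fn": "drive_tool", "kwargs": {
  "series": [
    [0,0,0,0,0,-0.2,255],
    [0,0,0,0,0,-0.1,255],
    [0,0,0,0,0,0,255],
    [0,0,0,0,0,0,255],
    [0,0,0,0,0,0,255],
    [0,0,0,0,0,0,255],
    [0,0,0,0,0,0,255],
    [0,0,0,0,0,0,255],
    [0,0,0,0,0,0,255],
    [0,0,0,0,0,0,255]
  ]
}}

```text
time_s: 18.0
eef_pos: [641.2, 131.2, 55.9]
orientation: [3.142, -0.0, 1.736]
contact_force: [-8.7, -0.9, 28.0]
finger_gap: -0.3
grip_force: 14.1
```

Request:
{"fn": "drive_tool", "kwargs": {
  "series": [
    [0,0,0,0,0,1,255],
    [0,0,0,0,0,3,255],
    [0,0,0,0,0,4,255],
    [0,0,0,0,0,4,255],
    [0,0,0,0,0,4,255],
    [0,0,0,0,0,0,255],
    [0,0,0,0,0,0,255],
    [0,0,0,0,0,0,255],
    [0,0,0,0,0,0,255],
    [0,0,0,0,0,0,255]
  ]
}}

```text
time_s: 19.25
eef_pos: [640.7, 131.1, 210.5]
orientation: [-3.14, 0.0, 1.737]
contact_force: [0.4, 0.5, -0.0]
finger_gap: 0.1
grip_force: 0.0
```

Run:
```python
from h import *
rep()
a=imaging.read_camera("scene")[145:220,200:310,::-1]; b=imaging.read_camera("side")[185:235,200:305,::-1]
o=np.zeros((600,720,3),np.uint8); a=cv2.resize(a,None,fx=4,fy=4,interpolation=2);b=cv2.resize(b,None,fx=5.9,fy=5.9,interpolation=2)
o[:a.shape[0],:a.shape[1]]=a; o[303:303+b.shape[0],:b.shape[1]]=b
cv2.imwrite("pics/f.png",o)
```

```text
t 19.25 tcp [640.7 131.1 210.5] ori [-3.14   0.     1.737] chan 74.7 -1.3 F [ 0.4  0.5 -0. ] gap 0.1
```

View pics/f.png

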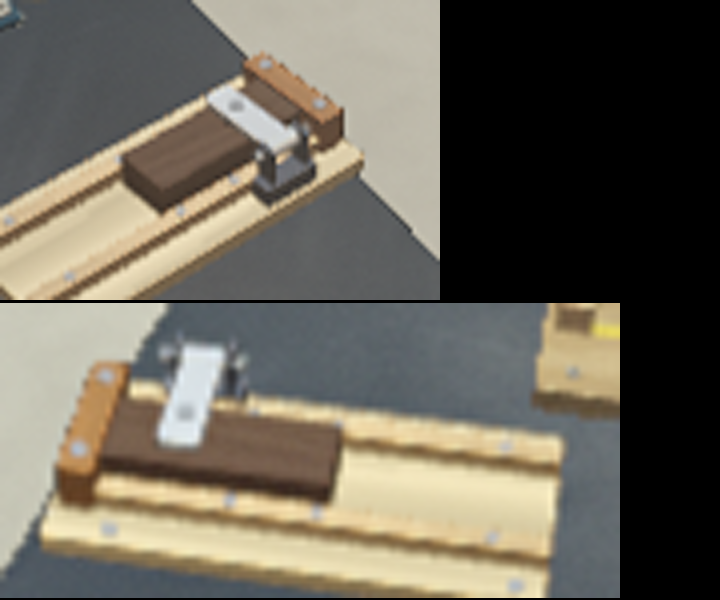

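The bar lies level across the block (scene crop 210–300, 90–150), and the block is against the stop with the arm clear. I'm handing it in.

```bash
python3 -c "
from cell import sign_off
print(sign_off())"
```

```text
the job is handed in; nothing more can be done
None
```

The job is handed in at about 19 s: the block lies flat and home against the end stop, the hold-down is level with its pad pressed onto the block, and the arm is clear of everything.

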